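# Set a seat post to its insertion mark

### The job

Take the silver seat post (the one with the red ring) out of the wooden rack and slide it, foot first, down into the green seat tube on the bench stand until its red ring is level with the tube's mouth, then let go so that it stays there. Leave the black post in the rack.

Things in the scene. Friction and masses are not known exactly. Their poses are not given: they have to be found in the camera images.
- silver_post: Silver seat post with a red ring, upright in one of the rack's two sockets (either). 210 mm long, 0.14-0.28 kg: tube 28 mm diameter up to 150 mm above the foot, shoulder, then a round neck 22 mm diameter from 158 to 210 mm: grip the neck from above, about 187 mm over the foot. Origin: centre of the foot, 15 mm over the bench at the start; z runs up the post.
- silver_post_mark (a point): Centre, on the silver post's axis, of its insertion mark: a red ring 5 mm wide painted round the 28 mm tube, 75 mm above the foot.
- seat_tube_mouth (a point): Centre of the fixed green seat tube's mouth, in its rim plane, 115 mm over the bench; z up. Bare metal guide cone: 45 mm wide at the rim, 33 mm bore from 15 mm down. Bore 107 mm deep, so nothing stops the post at its mark. Sprung white liners 22 to 55 mm down stand in to 25 mm and grip the post: 8 to 18 N to push in, stays where let go. Base plate 120x110 mm; place, yaw vary.
- black_post: Black seat post with a yellow ring, 30 mm diameter, else the same shape; stays in its socket. Origin: centre of its foot, z up. The wooden rack is fixed, 200x90x40 mm, its two sockets, one nearer the robot than the other, 34 mm wide, 25 mm deep, 110 mm apart; posts stand to 225 mm over the bench; place and yaw vary.

How it is judged (in metres and radians):
At the end, for the whole second after the job is handed in: The silver post stands foot down in the seat tube, in line with it (within 10 degrees, 10 mm), its red ring within 12 mm above or below the plane of the tube's rim, at rest; the black post is within 20 mm of where it stood (z of silver_post_mark in the frame of seat_tube_mouth between -0.012 and 0.012 m and horizontal distance between silver_post_mark and seat_tube_mouth below 0.01 m and angle between the z axis of silver_post and the z axis of seat_tube_mouth, either way round below 0.17 rad and z of silver_post in the frame of seat_tube_mouth below -0.05 m and linear speed of silver_post below 0.01 m/s and distance of black_post from where it was at the start of the episode below 0.02 m); the robot touches nothing.
It fails at once if the black post is taken out of the rack or tipped over (distance of black_post from where it was at the start of the episode above 0.03 m or angle between black_post's own z axis and vertical above 0.35 rad).
It also fails if it takes over 48 s, if anything falls off the work surface, if the arm or the gripper's body presses on something with over 40 N, if the wrist force passes 120 N, or if a joint passes its speed limit or range.

### The arm

A 6-joint arm with a two-finger parallel gripper is mounted at the origin on a cart in front of the work surface, level with it; the furniture and walls round the work are solid. World frame = base frame: x ahead of the robot, y to its left, z up, the work surface at z = 0. Lengths are in m, angles in degrees, forces in N, time in s.
With the tool pointing down it reaches from about 0.4 to 0.825 m from the base axis. Payload 7 kg.
Tool frame: the origin (TCP) lies on the centre line of the jaws, within the pads' length; the fingertips stand 14 mm ahead of it and the grasp point (between the pads) lies 5 mm behind it; z points along the fingers, y is the line along which they close (so a half turn about z gives the same grasp; the last joint's range is limited). The gripper opens to 88 mm and grips with 3 to 60 N. Pads are 19 mm wide; open, the fingers measure 130 mm over their backs; the gripper's body (78 mm by 193 mm) begins 47 mm behind the grasp point.
Start: joints at [16.507, 20.546, 0.682, 0, -70.136, -16.507], TCP at [0.675, -0, 0.241] pointing down, gripper open.
Joint ranges: [-176.03, 176.03], [-82.01, 121.73], [-58.28, 71.71], [-173.87, 95.51], [-174.79, -0.11], [-173.66, 173.66]. Speed limits (degrees/s): [136.94, 136.94, 172.46, 180, 180, 180].

### API

Orientations are given as [roll, pitch, yaw] about the fixed x, y, z axes, in that order (R = Rz(yaw) Ry(pitch) Rx(roll)).
In Python, from plant import r gives the robot as it stands.
- The arm moves only by the tool send_rows, never from a script. Its argument "steps" is a list of rows, each an object with "dp": the shift along the tool's x, y, z in mm, a list of three; "roll": the turn about the tool's z in rad; "jaw": the opening in per cent of the stroke, from 0 (shut) to 100 (fully open). In form: [{"dp": [tx, ty, tz], "roll": roll, "jaw": jaw}, ...]. A call has 1 to 5 rows; each row is the pose to reach, as a shift and turn from the pose commanded when the call began, along the tool's axes at that moment; what a row does not reach only later rows make up. A row lasts 1/8 s, in which the tool goes at most 62.5 mm and 10.7 degrees, less where a joint would pass 70% of its speed; a pose out of reach is approached as far as the arm can. A call with a gripper value outside its range is refused whole. The fingers move at their own pace and stop on an object; "newtons" is the grip in N (left out, the last holds). Time passes only in rows, so rows that repeat a pose let the fingers close. It gives the time, the measured TCP pose, the force, the opening and the grip force at its end, in the units of the state.
- r.get_state(): the state, without advancing time (a new reading comes with each control period).
- r.capture(name): name is "scene" or "side" or "wrist"; returns a dict with "image" (384x512x3 uint8, blue, green, red), "K" (3x3 intrinsics, pixels), "dist" ([k1, k2, p1, p2, k3] as OpenCV has them; the pictures are not rectified), "rvec" (rotation vector, rad) and "tvec" (3), from world to camera coordinates, as OpenCV has them. Camera axes: x right, y down, z forward; pixel columns grow to the right and rows downward; lengths in m; the calibration is good to about 2 mm. A picture is of the moment at which its call begins. There is no depth.
- r.close_job(): hands the job in; it is judged then, once.
The state is a dict: "time_s": time; "joints": joint angles; "qd": joint speeds; "joint_torque": joint torques, N m; "tcp_pos": TCP position; "eef_rot": TCP orientation; "contact_force": force on the tool from outside, world axes, zero at the start; "moment": the same for the moment, N m; "gripper_width": finger opening in m; "gripper_force": force on a finger pad.
Only numpy, scipy, OpenCV 4.12 (cv2) and the standard library are available. Lean on these libraries where they do the work, as an engineer would, in place of code of your own. Each camera call takes 0.05 s, during which the arm holds its last target. There are 200 camera calls.

## Working session

There is one attempt and no reset: what is moved stays moved. The work goes in short steps, Python scripts to look and compute and a tool call to move; the robot and the scene stay as the last step left them, time stands still between calls to the robot, and variables do not carry over. Pictures are saved under pics/ and viewed, at most 10 in all, crops included, and the job is handed in when it is done.

Besides the shell and the picture viewer there is one more tool, called after "Request:" by a JSON object that holds its "name" and its "arguments", one argument or row to a line. send_rows: Moves the arm, as the interface text tells. Its arguments: {"type":"object","properties":{"steps":{"type":"array","items":{"type":"object","properties":{"dp":{"type":"array","items":{"type":"number"}},"roll":{"type":"number"},"jaw":{"type":"number"}}}},"newtons":{"type":"number"}},"required":["steps"]}

```bash
mkdir -p pics; ls; python3 - <<'E'
from plant import r
import cv2,pickle,numpy as np
d={n:r.capture(n) for n in("scene","side")}
pickle.dump(d,open("d0.pkl","wb"))
cv2.imwrite("pics/a.png",np.hstack([cv2.resize(d[n]["image"],(400,300)) for n in d]))
cv2.imwrite("pics/scene.png",d["scene"]["image"]);cv2.imwrite("pics/side.png",d["side"]["image"])
s=r.get_state();print(s["time_s"],s["tcp_pos"],s["eef_rot"],s["gripper_width"])
E
```

```text
pics
0.1 [ 6.74588973e-01 -2.03003634e-05  2.39746874e-01] [ 1.79916181e+02 -7.78399095e-03 -9.00050010e+01] 0.08747244047172671
```

View pics/scene.png

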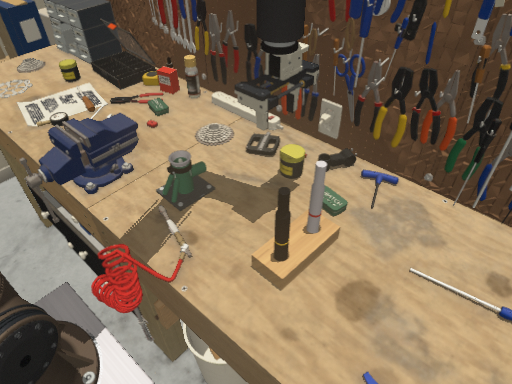

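View pics/side.png

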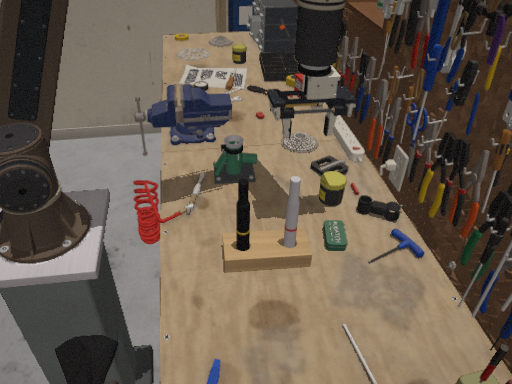

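The silver post is at scene (321,164) top and side (296,180) top. The green tube's mouth is near scene (180,157) and side (233,142). I'll zoom in for exact pixels.

```bash
python3 - <<'E'
import cv2,pickle,numpy as np
d=pickle.load(open("d0.pkl","rb"))
def crop(n,x,y,w,h,s):
    return cv2.resize(d[n]["image"][y:y+h,x:x+w],None,fx=s,fy=s,interpolation=cv2.INTER_NEAREST)
a=np.hstack([crop("scene",270,155,66,50,6),crop("side",232,170,66,50,6)])
b=np.hstack([crop("scene",150,140,66,50,6),crop("side",205,125,66,50,6)])
cv2.imwrite("pics/crops.png",np.vstack([a,b]))
E
```

```text
(no output)
```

View pics/crops.png

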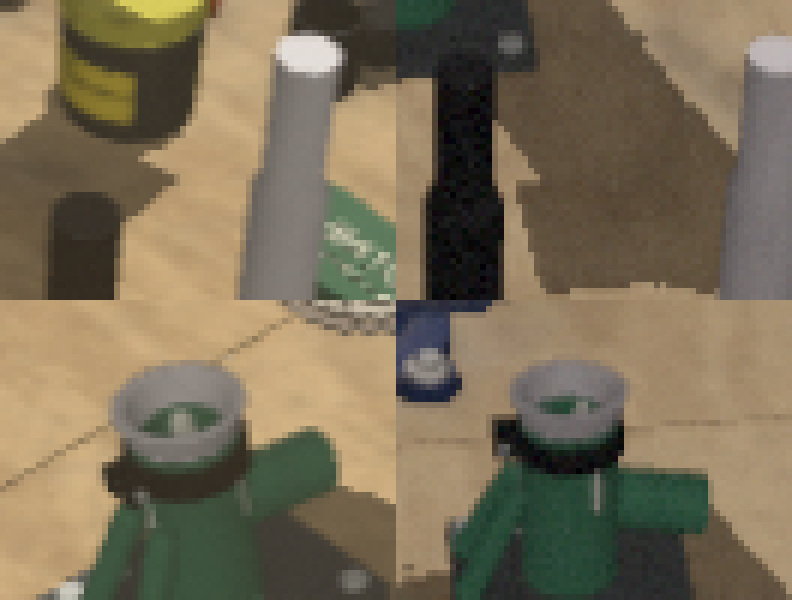

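```bash
cat >h.py <<'E'
import cv2,numpy as np
def ray(c,p):
    R=cv2.Rodrigues(np.array(c["rvec"],float))[0]
    u=cv2.undistortPoints(np.array([[p]],float),np.array(c["K"],float),np.array(c["dist"],float))[0,0]
    return -R.T@np.ravel(c["tvec"]),R.T@np.array([*u,1])
def plane(c,p,z):
    o,v=ray(c,p);return o+v*(z-o[2])/v[2]
def tri(cs,ps):
    A=np.zeros((3,3));b=np.zeros(3)
    for c,p in zip(cs,ps):
        o,v=ray(c,p);v/=np.linalg.norm(v);P=np.eye(3)-np.outer(v,v);A+=P;b+=P@o
    return np.linalg.solve(A,b)
E
python3 - <<'E'
import pickle;from h import *
d=pickle.load(open("d0.pkl","rb"));np.set_printoptions(precision=4,suppress=True)
for n,z,a,b in(("silver",.225,(321,163.5),(295,178.5)),("black",.225,(283.7,189.5),(243.2,180)),("mouth",.115,(179.2,155.7),(233.4,139.5))):
    print(n,plane(d["scene"],a,z),plane(d["side"],b,z),tri([d["scene"],d["side"]],[a,b]))
E
```

```text
silver [ 0.6038 -0.171   0.225 ] [ 0.6018 -0.1707  0.225 ] [ 0.6013 -0.1725  0.2268]
black [ 0.4958 -0.1634  0.225 ] [ 0.4936 -0.161   0.225 ] [ 0.4929 -0.1656  0.2283]
mouth [0.5208 0.1895 0.115 ] [0.5167 0.187  0.115 ] [0.5167 0.1835 0.1186]
```

Request:
{"name": "send_rows", "arguments": {
  "steps": [
    {"dp":[30,12,-25],"roll":0,"jaw":100},
    {"dp":[80,34,-50],"roll":0,"jaw":100},
    {"dp":[125,53,-50],"roll":0,"jaw":100},
    {"dp":[160,68,-50],"roll":0,"jaw":100},
    {"dp":[171,73,-50],"roll":0,"jaw":100}
  ]
}}

```text
time_s: 0.72
tcp_pos: [0.6008, -0.1728, 0.2905]
eef_rot: [180.0, 0.0, -90.1]
contact_force: [-0.2, 1.1, 0.5]
gripper_width: 0.0876
gripper_force: 0.0
```

Request:
{"name": "send_rows", "arguments": {
  "steps": [
    {"dp":[0,0,0],"roll":0,"jaw":100},
    {"dp":[0,0,0],"roll":0,"jaw":100}
  ]
}}

```text
time_s: 0.98
tcp_pos: [0.6024, -0.1702, 0.2903]
eef_rot: [180.0, 0.0, -90.0]
contact_force: [-0.8, 0.3, -0.3]
gripper_width: 0.0877
gripper_force: 0.0
```

```bash
python3 - <<'E'
from plant import r
import cv2,pickle
from h import *
c=r.capture("wrist");pickle.dump(c,open("w1.pkl","wb"));cv2.imwrite("pics/w1.png",c["image"])
s=r.get_state();print(s["time_s"],s["tcp_pos"],s["eef_rot"])
for p in((.602,-.171,.225),(.494,-.162,.225)):print(cv2.projectPoints(np.array([p]),c["rvec"],c["tvec"],c["K"],c["dist"])[0])
E
```

```text
1.025 [ 0.60246002 -0.17005056  0.29026693] [ 1.79981444e+02  7.10049515e-03 -8.99429023e+01]
[[[254.74244923 209.49096335]]]
[[[379.48751487 218.95627966]]]
```

View pics/w1.png

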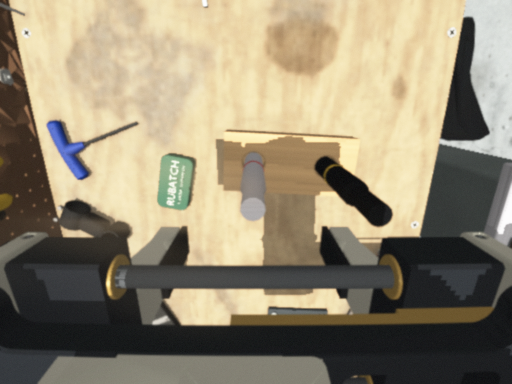

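The wrist view shows the silver top at (252,208), within 2 px of the prediction. The black post is well outside the fingers, at about (378,213), so I'll descend and grip.

Request:
{"name": "send_rows", "arguments": {
  "steps": [
    {"dp":[2,-1,20],"roll":0,"jaw":100},
    {"dp":[2,-1,45],"roll":0,"jaw":100},
    {"dp":[2,-1,70],"roll":0,"jaw":100},
    {"dp":[2,-1,88],"roll":0,"jaw":100},
    {"dp":[2,-1,93],"roll":0,"jaw":100}
  ],
  "newtons": 45
}}

```text
time_s: 1.65
tcp_pos: [0.6028, -0.1724, 0.1963]
eef_rot: [179.9, 0.0, -90.0]
contact_force: [0.4, -0.6, -0.1]
gripper_width: 0.0878
gripper_force: 0.0
```

Request:
{"name": "send_rows", "arguments": {
  "steps": [
    {"dp":[0,0,0],"roll":0,"jaw":60},
    {"dp":[0,0,0],"roll":0,"jaw":40},
    {"dp":[0,0,0],"roll":0,"jaw":10},
    {"dp":[0,0,0],"roll":0,"jaw":10},
    {"dp":[0,0,0],"roll":0,"jaw":10}
  ],
  "newtons": 45
}}

```text
time_s: 2.28
tcp_pos: [0.603, -0.1731, 0.1978]
eef_rot: [-180.0, 0.0, -90.0]
contact_force: [0.6, -0.2, -0.0]
gripper_width: 0.0433
gripper_force: 0.0
```

Request:
{"name": "send_rows", "arguments": {
  "steps": [
    {"dp":[0,0,0],"roll":0,"jaw":10},
    {"dp":[0,0,0],"roll":0,"jaw":10}
  ]
}}

```text
time_s: 2.52
tcp_pos: [0.603, -0.173, 0.1975]
eef_rot: [180.0, -0.0, -90.0]
contact_force: [1.2, 0.2, -0.5]
gripper_width: 0.0233
gripper_force: 0.0
```

Request:
{"name": "send_rows", "arguments": {
  "steps": [
    {"dp":[0,0,0],"roll":0,"jaw":10},
    {"dp":[0,0,0],"roll":0,"jaw":10},
    {"dp":[0,0,0],"roll":0,"jaw":10}
  ]
}}

```text
time_s: 2.9
tcp_pos: [0.603, -0.173, 0.1975]
eef_rot: [180.0, 0.0, -90.0]
contact_force: [0.4, -0.6, 0.0]
gripper_width: 0.0212
gripper_force: 45.0
```

Request:
{"name": "send_rows", "arguments": {
  "steps": [
    {"dp":[0,0,-8],"roll":0,"jaw":10},
    {"dp":[0,0,-22],"roll":0,"jaw":10},
    {"dp":[0,0,-42],"roll":0,"jaw":10},
    {"dp":[0,0,-65],"roll":0,"jaw":10},
    {"dp":[0,0,-90],"roll":0,"jaw":10}
  ]
}}

```text
time_s: 3.52
tcp_pos: [0.6029, -0.1731, 0.2893]
eef_rot: [-180.0, -0.0, -90.0]
contact_force: [0.7, -0.2, -1.9]
gripper_width: 0.0212
gripper_force: 45.0
```

Request:
{"name": "send_rows", "arguments": {
  "steps": [
    {"dp":[0,0,-20],"roll":0,"jaw":10},
    {"dp":[0,0,-38],"roll":0,"jaw":10},
    {"dp":[0,0,-50],"roll":0,"jaw":10},
    {"dp":[0,0,-50],"roll":0,"jaw":10}
  ]
}}

```text
time_s: 4.03
tcp_pos: [0.6033, -0.173, 0.3388]
eef_rot: [-179.9, -0.0, -90.0]
contact_force: [0.9, -0.0, -2.3]
gripper_width: 0.0216
gripper_force: 45.0
```

Request:
{"name": "send_rows", "arguments": {
  "steps": [
    {"dp":[-12,3,0],"roll":0,"jaw":10},
    {"dp":[-38,9,0],"roll":0,"jaw":10},
    {"dp":[-72,17,0],"roll":0,"jaw":10},
    {"dp":[-108,25,0],"roll":0,"jaw":10},
    {"dp":[-144,34,0],"roll":0,"jaw":10}
  ]
}}

```text
time_s: 4.65
tcp_pos: [0.568, -0.0274, 0.3366]
eef_rot: [179.9, -0.0, -90.0]
contact_force: [0.8, 0.5, -2.1]
gripper_width: 0.0214
gripper_force: 45.0
```

Request:
{"name": "send_rows", "arguments": {
  "steps": [
    {"dp":[-36,8,0],"roll":0,"jaw":10},
    {"dp":[-72,17,0],"roll":0,"jaw":10},
    {"dp":[-108,25,0],"roll":0,"jaw":10},
    {"dp":[-144,34,0],"roll":0,"jaw":10},
    {"dp":[-175,41,0],"roll":0,"jaw":10}
  ]
}}

```text
time_s: 5.28
tcp_pos: [0.5267, 0.1476, 0.3368]
eef_rot: [179.9, -0.0, -90.0]
contact_force: [1.0, 1.3, -2.1]
gripper_width: 0.0215
gripper_force: 45.0
```

Request:
{"name": "send_rows", "arguments": {
  "steps": [
    {"dp":[-25,6,0],"roll":0,"jaw":10},
    {"dp":[-37,9,0],"roll":0,"jaw":10},
    {"dp":[-42,10,0],"roll":0,"jaw":10},
    {"dp":[-42,10,0],"roll":0,"jaw":10},
    {"dp":[-42,10,0],"roll":0,"jaw":10}
  ]
}}

```text
time_s: 5.9
tcp_pos: [0.5181, 0.1873, 0.3375]
eef_rot: [180.0, -0.0, -90.0]
contact_force: [-0.6, -0.8, -1.9]
gripper_width: 0.0215
gripper_force: 45.0
```

```bash
cat >look.py <<'E'
from plant import r
import cv2,pickle,sys
import numpy as np
n=sys.argv[1];d={k:r.capture(k) for k in("scene","side")};pickle.dump(d,open(n+".pkl","wb"))
ims=[]
for k,(x,y) in(("scene",(130,50)),("side",(180,30))):
    ims.append(cv2.resize(d[k]["image"][y:y+150,x:x+100],None,fx=4,fy=4,interpolation=cv2.INTER_NEAREST))
cv2.imwrite("pics/%s.png"%n,np.hstack(ims))
s=r.get_state();print(s["time_s"],s["tcp_pos"],s["eef_rot"],s["contact_force"])
E
python3 look.py p1
```

```text
6.0 [0.51812371 0.18737545 0.33756742] [ 1.79998992e+02 -3.26734399e-03 -9.00518872e+01] [-0.14533433  0.33680473 -1.30590528]
```

View pics/p1.png

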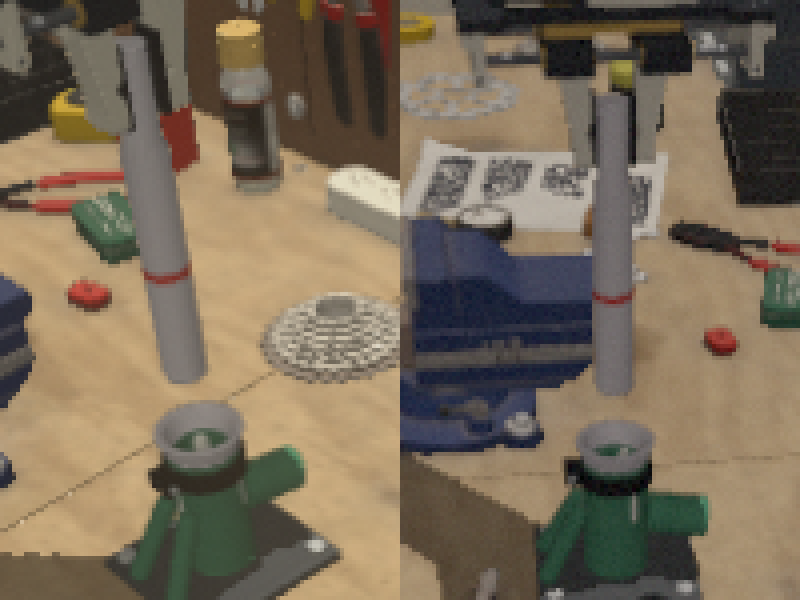

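The post hangs nearly over the mouth: scene foot ≈(175.7,143) with the mouth at (179.3,156), side foot ≈(233,126.5) with the mouth at (233.6,139.5). Next I'll compute the offset and tilt.

```bash
python3 - <<'E'
import pickle;from h import *
d=pickle.load(open("p1.pkl","rb"));np.set_printoptions(precision=4,suppress=True)
C=[d["scene"],d["side"]]
for n,z,a,b in(("top",.365,(162,60),(232.2,53.5)),("foot",.155,(175.7,143),(233,126.5)),("ring",.23,(171.2,118.7),(232.7,104)),("mouth",.115,(179.2,156),(233.5,139.5))):
    print(n,plane(C[0],a,z),plane(C[1],b,z),tri(C,[a,b]))
for c in C:print(cv2.projectPoints(np.array([[.518,.1875,z] for z in(.365,.23,.155,.115)]),c["rvec"],c["tvec"],c["K"],c["dist"])[0].reshape(-1,2))
E
```

```text
top [0.5213 0.189  0.365 ] [0.5167 0.1951 0.365 ] [0.5146 0.1788 0.3704]
foot [0.5182 0.1904 0.155 ] [0.5165 0.1915 0.155 ] [0.516  0.1871 0.1576]
ring [0.5125 0.1817 0.23  ] [0.515  0.1812 0.23  ] [0.5155 0.1863 0.2272]
mouth [0.52   0.1885 0.115 ] [0.517 0.187 0.115] [0.5169 0.184  0.1178]
[[161.1543  60.6964]
 [171.4787 116.8936]
 [176.4091 143.4773]
 [178.8384 156.5177]]
[[233.0853  54.519 ]
 [233.5002 102.9025]
 [233.7184 127.1473]
 [233.8311 139.3827]]
```

Request:
{"name": "send_rows", "arguments": {
  "steps": [
    {"dp":[0,-1,10],"roll":0,"jaw":10},
    {"dp":[0,-1,22],"roll":0,"jaw":10},
    {"dp":[0,-1,34],"roll":0,"jaw":10},
    {"dp":[0,-1,44],"roll":0,"jaw":10},
    {"dp":[0,-1,50],"roll":0,"jaw":10}
  ],
  "newtons": 60
}}

```text
time_s: 6.62
tcp_pos: [0.5188, 0.1879, 0.2866]
eef_rot: [180.0, -0.0, -90.0]
contact_force: [0.3, -0.6, -2.4]
gripper_width: 0.0212
gripper_force: 60.0
```

Request:
{"name": "send_rows", "arguments": {
  "steps": [
    {"dp":[0,0,3],"roll":0,"jaw":10},
    {"dp":[0,0,6],"roll":0,"jaw":10},
    {"dp":[0,0,9],"roll":0,"jaw":10}
  ]
}}

```text
time_s: 7.0
tcp_pos: [0.5196, 0.188, 0.2796]
eef_rot: [-179.9, 0.0, -90.0]
contact_force: [-2.4, -0.8, 11.5]
gripper_width: 0.0211
gripper_force: 60.0
```

Request:
{"name": "send_rows", "arguments": {
  "steps": [
    {"dp":[0,1.5,-1],"roll":0,"jaw":10},
    {"dp":[0,2,-1],"roll":0,"jaw":10},
    {"dp":[0,2,-1],"roll":0,"jaw":10}
  ]
}}

```text
time_s: 7.38
tcp_pos: [0.5168, 0.188, 0.2795]
eef_rot: [180.0, 0.0, -90.0]
contact_force: [-0.6, 0.3, -0.6]
gripper_width: 0.0211
gripper_force: 60.0
```

Request:
{"name": "send_rows", "arguments": {
  "steps": [
    {"dp":[0,0,2],"roll":0,"jaw":10},
    {"dp":[0,0,4],"roll":0,"jaw":10},
    {"dp":[0,0,4],"roll":0,"jaw":10}
  ]
}}

```text
time_s: 7.75
tcp_pos: [0.5171, 0.1874, 0.2755]
eef_rot: [-180.0, -0.1, -90.0]
contact_force: [0.2, -2.8, 0.9]
gripper_width: 0.0211
gripper_force: 60.0
```

Request:
{"name": "send_rows", "arguments": {
  "steps": [
    {"dp":[1.5,0,1],"roll":0,"jaw":10},
    {"dp":[1.5,0,4],"roll":0,"jaw":10},
    {"dp":[1.5,0,7],"roll":0,"jaw":10},
    {"dp":[1.5,0,10],"roll":0,"jaw":10}
  ]
}}

```text
time_s: 8.25
tcp_pos: [0.518, 0.1867, 0.267]
eef_rot: [-179.8, 0.1, -90.0]
contact_force: [-0.4, -0.9, 8.3]
gripper_width: 0.0209
gripper_force: 60.0
```

Lateral force is small and the axial force fits the liners, so I'll push on.

Request:
{"name": "send_rows", "arguments": {
  "steps": [
    {"dp":[0,0,4],"roll":0,"jaw":10},
    {"dp":[0,0,8],"roll":0,"jaw":10},
    {"dp":[0,0,12],"roll":0,"jaw":10},
    {"dp":[0,0,16],"roll":0,"jaw":10},
    {"dp":[0,0,20],"roll":0,"jaw":10}
  ]
}}

```text
time_s: 8.88
tcp_pos: [0.518, 0.1868, 0.2469]
eef_rot: [-179.8, 0.1, -90.0]
contact_force: [-0.9, -2.8, 9.3]
gripper_width: 0.0212
gripper_force: 60.0
```

Request:
{"name": "send_rows", "arguments": {
  "steps": [
    {"dp":[0,0,4],"roll":0,"jaw":10},
    {"dp":[0,0,8],"roll":0,"jaw":10},
    {"dp":[0,0,12],"roll":0,"jaw":10},
    {"dp":[0,0,16],"roll":0,"jaw":10},
    {"dp":[0,0,16],"roll":0,"jaw":10}
  ]
}}

```text
time_s: 9.5
tcp_pos: [0.5175, 0.1867, 0.2297]
eef_rot: [-179.9, 0.0, -90.0]
contact_force: [1.9, -1.1, 0.9]
gripper_width: 0.0213
gripper_force: 60.0
```

```bash
python3 look.py p2
```

```text
9.6 [0.51748942 0.18670622 0.22965815] [-1.79943393e+02  2.94478374e-02 -8.99986053e+01] [ 1.79166644 -1.91070304  1.3255792 ]
```

View pics/p2.png

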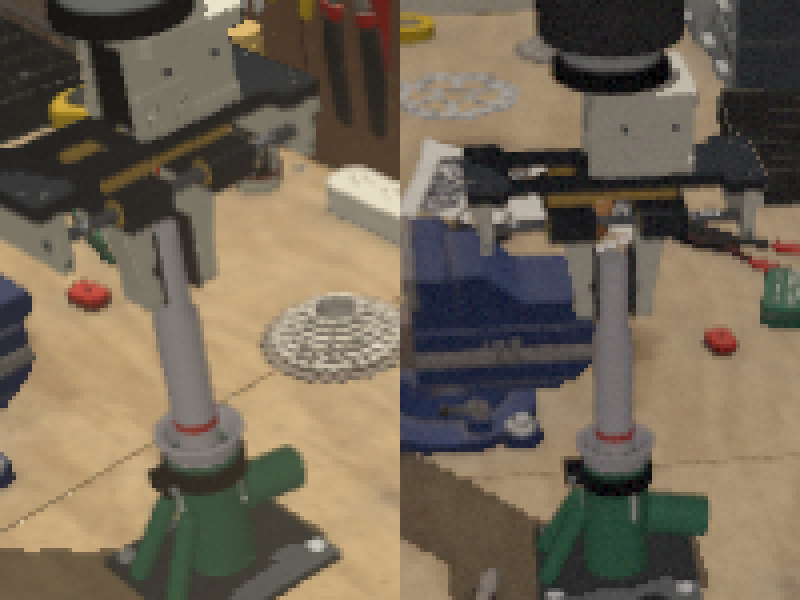

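The ring shows at scene (195,427) and side (615,436) in the crop. Allowing for the front-surface offset, it is about 7 mm above the rim, matching the kinematics, so there has been no slip. I'll push down 7 mm more.

Request:
{"name": "send_rows", "arguments": {
  "steps": [
    {"dp":[0,0,3],"roll":0,"jaw":10},
    {"dp":[0,0,6],"roll":0,"jaw":10},
    {"dp":[0,0,7],"roll":0,"jaw":10},
    {"dp":[0,0,7],"roll":0,"jaw":10}
  ]
}}

```text
time_s: 10.1
tcp_pos: [0.5175, 0.1866, 0.2233]
eef_rot: [-179.9, 0.0, -90.0]
contact_force: [0.8, -2.5, 5.7]
gripper_width: 0.0214
gripper_force: 60.0
```

Request:
{"name": "send_rows", "arguments": {
  "steps": [
    {"dp":[0,0,0],"roll":0,"jaw":40},
    {"dp":[0,0,0],"roll":0,"jaw":60},
    {"dp":[0,0,0],"roll":0,"jaw":80},
    {"dp":[0,0,0],"roll":0,"jaw":80},
    {"dp":[0,0,0],"roll":0,"jaw":80}
  ]
}}

```text
time_s: 10.72
tcp_pos: [0.5169, 0.1865, 0.2225]
eef_rot: [180.0, 0.0, -90.0]
contact_force: [0.6, -0.4, -0.3]
gripper_width: 0.0653
gripper_force: 0.0
```

Request:
{"name": "send_rows", "arguments": {
  "steps": [
    {"dp":[0,0,-10],"roll":0,"jaw":80},
    {"dp":[0,0,-35],"roll":0,"jaw":80},
    {"dp":[0,0,-65],"roll":0,"jaw":80},
    {"dp":[0,0,-85],"roll":0,"jaw":80},
    {"dp":[0,0,-90],"roll":0,"jaw":80}
  ]
}}

```text
time_s: 11.35
tcp_pos: [0.5175, 0.1868, 0.3145]
eef_rot: [-179.9, 0.1, -90.0]
contact_force: [-0.7, 0.4, -1.1]
gripper_width: 0.0702
gripper_force: 0.0
```

```bash
python3 look.py p3
```

```text
11.45 [0.51700732 0.18654944 0.31296436] [-1.79964399e+02  4.11616715e-02 -9.00042397e+01] [ 0.06888709  0.33191875 -0.78881374]
```

View pics/p3.png

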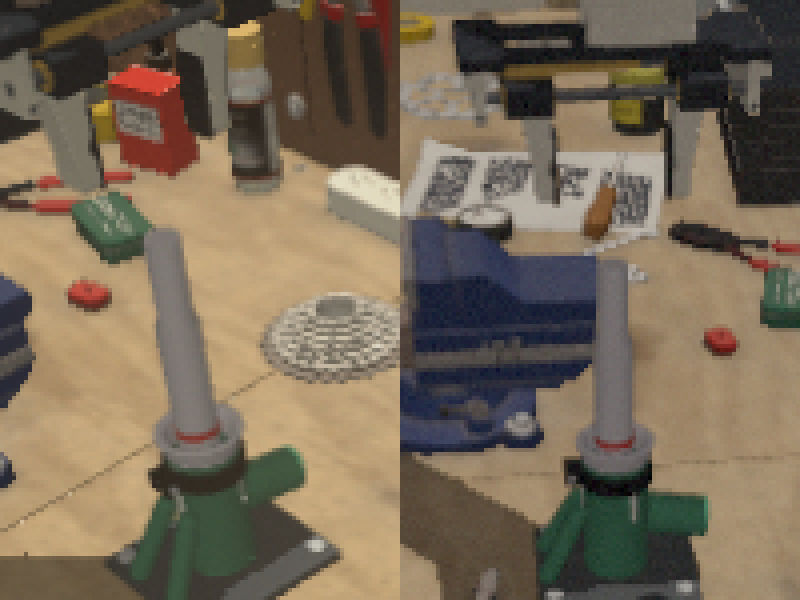

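The post stands upright and free of the gripper. Its ring is at scene (197,436) and side (614,444), about 7 mm lower than before and so level with the rim.

```bash
python3 -c "
from plant import r
print(r.close_job())"
```

```text
the job is handed in; nothing more can be done
None
```

The silver post stands in the green seat tube with its red ring level with the rim by the camera images, the gripper is clear of it, and the job was handed in at about 11.5 s; I left the black post in the rack, and no verdict was returned.

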